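Pry open the yellow fuse-box cover

ROBOT

A 6-joint arm with a two-finger parallel gripper is mounted at the origin on a cart in front of the work surface, level with it; the furniture and walls round the work are solid. World frame = base frame: x ahead of the robot, y to its left, z up, the work surface at z = 0. Lengths are in m, angles in rad, forces in N, time in s.
With the tool pointing down it reaches from about 0.35 to 0.85 m from the base axis. Payload 8.1 kg.
Tool frame: the origin (TCP) lies on the centre line of the jaws, within the pads' length; the fingertips stand 22 mm ahead of it and the grasp point (between the pads) lies 3 mm ahead of it; z points along the fingers, y is the line along which they close (so a half turn about z gives the same grasp; the last joint's range is limited). The gripper opens to 93 mm and grips with 3 to 60 N. Pads are 15 mm wide; open, the fingers measure 128 mm over their backs; the gripper's body (75 mm by 188 mm) begins 65 mm behind the grasp point.
Start: joints at [1.25, 0.13, 1.488, -0, 1.523, -0.085], TCP at [0.14, 0.583, 0.241] pointing down, gripper open.
Joint ranges: [-2.96, 2.96], [-0.89, 2.26], [0.02, 2.5], [-1.34, 4.48], [0, 2.73], [-2.66, 2.66]. Speed limits (rad/s): [2.39, 2.39, 2.79, 3.14, 3.14, 3.14].

INTERFACE

Orientations are given as a rotation vector (axis times angle).
In Python, from plant import robot gives the robot as it stands.
- The arm moves only by the tool nudge_tcp, called after "Request:" as name([rows], argument=value, ...), one row to a line, values as JSON. Schema: {"type":"object","properties":{"steps":{"type":"array","items":{"type":"object","properties":{"jaw":{"type":"number"},"dx":{"type":"number"},"dy":{"type":"number"},"dz":{"type":"number"},"rz":{"type":"number"}},"additionalProperties":false,"required":["jaw"]},"minItems":1,"maxItems":20},"grip_force":{"type":"number"},"only":{"type":"string"},"quiet":{"type":"boolean"},"lines":{"type":"string"}},"required":["steps"],"additionalProperties":false}. steps is a list of rows, 1 to 20 of them, each an object with the fields jaw (the finger opening in m), dx, dy, dz (the shift in m), rz (a turn about the tool's z in rad); a field left out counts as zero (the opening has to be given); each row shifts and turns the commanded pose from where the row before left it, along the tool's axes as they then stand; what a row does not reach is not made up. A row lasts 1/10 s, in which the tool goes at most 0.05 m and 0.15 rad, less where a joint would pass 70% of its speed; a pose out of reach is approached as far as the arm can. The fingers move at their own pace and stop on an object; grip_force is the grip in N (left out, the last holds). Time passes only in rows, so rows that do not move let the fingers close. The tool returns the time, the measured TCP pose, the force, the opening and the grip force at its end. only (a regular expression) keeps the lines of the reply that match it, lines (a string "A,B") keeps lines A to B, and quiet returns only ok. Input that does not fit is refused with a message, and nothing moves.
- robot.read_state(): the state, without advancing time (a new reading comes with each control period).
- robot.read_camera(name): name is "side" or "top"; returns a dict with "image" (400x640x3 uint8, red, green, blue), "fx", "fy", "cx", "cy" (pixels), "dist" ([k1, k2, p1, p2, k3] as OpenCV has them; the pictures are not rectified), "R" (3x3) and "t" (3): a world point X has camera coordinates R X + t. Camera axes: x right, y down, z forward; pixel columns grow to the right and rows downward; lengths in m; the calibration is good to about 2 mm. A picture is of the moment at which its call begins. There is no depth.
- robot.close_job(): hands the job in; it is judged then, once.
The state is a dict: "t": time; "q": joint angles; "dq": joint speeds; "joint_torque": joint torques, N m; "tool_pos": TCP position; "orientation": TCP orientation; "force": force on the tool from outside, world axes, zero at the start; "wrist_torque": the same for the moment, N m; "opening": finger opening in m; "gripper_force": force on a finger pad.
Only numpy, scipy, OpenCV 4.12 (cv2) and the standard library are available. Lean on these libraries where they do the work, as an engineer would, in place of code of your own. Each camera call takes 0.05 s, during which the arm holds its last target. There are 200 camera calls.

TASK

Pry open the snap-fit yellow cover of the fuse box with the red-handled screwdriver: lever its blade in the notch at the cover's front edge until the cover snaps loose and swings open. Then lay the screwdriver flat on the bench. Do not touch the covers with the gripper, leave the blue one shut, and do not drop the screwdriver.

Things in the scene. Friction and masses are not known exactly. Their poses are not given: they have to be found in the camera images.
- screwdriver: flat-blade screwdriver, 201 mm, lying on the bench. Origin mid length on the underside, 11 mm below the axis; y along the axis to the handle's end, z up as it lies. Red handle 21 mm thick, y = 8 to 100 mm (grip it from above at y = 20 to 60); steel shaft 6 mm thick down to y = -90; flat tip ends at y = -100 mm.
- cover_yellow: yellow plate 103 x 66 x 4 mm, the cover of a fixed grey box 110 deep, 76 wide, 96 mm high. Origin at its back hinge, underside, 92 mm up; x points from front edge (-105 mm) to hinge, z up when shut. A sprung catch holds it (about 7 N at a blade 40 mm in) until its front edge is 3 to 4 mm up; then a spring swings it up to 77 degrees, where it stays.
- notch_yellow (a point): centre of the notch, outer face of the yellow cover's box, 85 mm up: a window 26 wide, 14 mm high between the top of the 4 mm front wall (78 mm up, the fulcrum) and the cover's underside (92). x points level into the box, z up. Empty for 90 mm behind. With the blade 40 mm in, shaft resting on the wall, the cover lets go with the handle lowered by 17 to 19 degrees.
- cover_blue: blue cover of the other box, like the yellow one in all but colour; origin and axes the same. The two boxes change places. It must stay shut.

How it is judged:
By the outcome, as a careful person would: the job done as asked, in the order asked, and still so for the second after the job is handed in, with the robot touching nothing.
It also fails if it takes over 58 s, if anything falls off the work surface, if the arm or the gripper's body presses on something with over 40 N, if the wrist force passes 120 N, or if a joint passes its speed limit or range.

## Working session

There is one attempt and no reset: what is moved stays moved. The work goes in short steps, Python scripts to look and compute and a tool call to move; the robot and the scene stay as the last step left them, time stands still between calls to the robot, and variables do not carry over. Pictures are saved under pics/ and viewed, at most 13 in all, crops included, and the job is handed in when it is done.

```bash
ls; mkdir -p pics; python3 - <<'E'
from plant import robot
import cv2,numpy as np,pickle
s=robot.read_state();print(s)
d={}
for n in("side","top"):
    c=robot.read_camera(n);d[n]=c;cv2.imwrite(f"pics/{n}0.png",c["image"][:,:,::-1]);print(n,c["fx"],c["dist"],c["R"],c["t"])
pickle.dump(d,open("c0.pkl","wb"))
E
```

```text
pics
plant.py
{'t': 0.0, 'q': array([ 1.24959936e+00,  1.31159698e-01,  1.48926290e+00,  7.39740850e-06,
        1.52300166e+00, -8.53846340e-02]), 'dq': array([-8.69500606e-04,  9.26786991e-04,  2.39278032e-05, -1.80710908e-03,
        8.70014968e-04, -1.82586978e-03]), 'joint_torque': array([ 3.93601867e-04, -5.59849262e+01, -4.91755879e+01,  7.67774926e-02,
        3.54983588e-02, -1.96417227e-04]), 'tool_pos': array([0.13998013, 0.58290289, 0.23959729]), 'orientation': array([-3.69511570e-01, -3.11940522e+00,  2.81515067e-03]), 'force': array([-0.05610206, -0.45339932, -0.10371956]), 'wrist_torque': array([-0.00062527,  0.03782691,  0.03167726]), 'gripper_force': 0.0, 'opening': 0.09322093344259007}
side 380.35183101293774 [-0.02622187  0.          0.          0.          0.        ] [[ 0.91204412 -0.40942943  0.02330379]
 [-0.14044654 -0.36523744 -0.92025887]
 [ 0.38529248  0.83604375 -0.39061561]] [-0.54275078  0.15011757  0.70794588]
top 393.95115343880485 [-0.06324275  0.          0.          0.          0.        ] [[-0.0217635  -0.99968571 -0.01244333]
 [-0.99403963  0.02296712 -0.10657265]
 [ 0.10682494  0.01004977 -0.99422705]] [0.02010118 0.58633617 0.85923573]
```

View pics/side0.png

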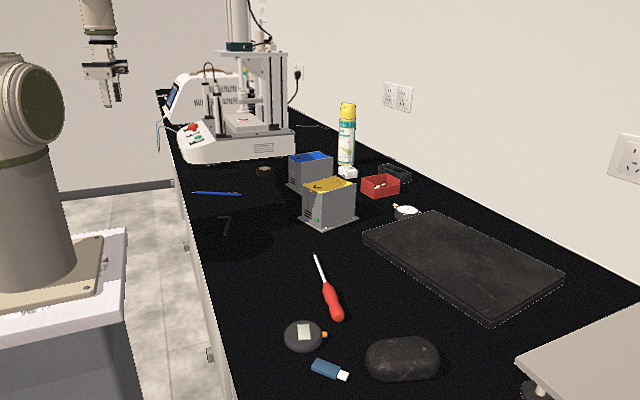

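View pics/top0.png

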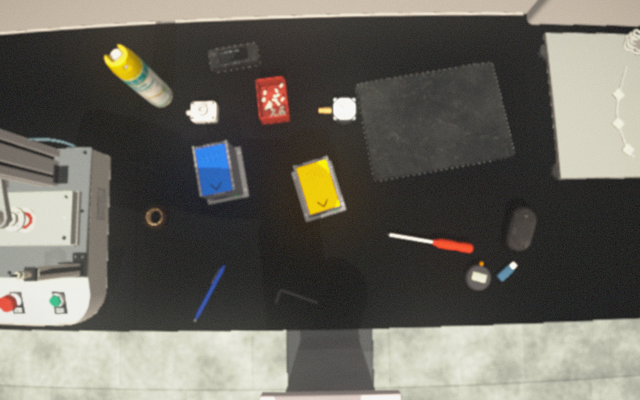

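The top view shows the screwdriver with its tip near (390,235) and handle end near (473,248). The yellow cover is at (320,188) with its notch mark at the robot side (323,203), and the blue cover is at (215,170). In the side view the yellow cover is at (330,186), and the screwdriver runs from (315,255) to (338,318).

```bash
cat > h.py <<'E'
import cv2,numpy as np
def K(c):return np.array([[c["fx"],0,c["cx"]],[0,c["fy"],c["cy"]],[0,0,1]])
def ray(c,p):
    u=cv2.undistortPoints(np.array([[p]],float),K(c),np.array(c["dist"]))[0,0]
    R=np.array(c["R"]);return -R.T@np.array(c["t"]),R.T@np.array([u[0],u[1],1])
def atz(c,p,z):
    o,d=ray(c,p);return o+d*(z-o[2])/d[2]
def tri(a,p,b,q):
    o1,d1=ray(a,p);o2,d2=ray(b,q);l=np.linalg.lstsq(np.c_[d1,-d2],o2-o1,rcond=None)[0]
    P,Q=o1+l[0]*d1,o2+l[1]*d2;return (P+Q)/2,np.linalg.norm(P-Q)
def proj(c,X):
    return cv2.projectPoints(np.array(X,float).reshape(-1,3),cv2.Rodrigues(np.array(c["R"]))[0],np.array(c["t"]),K(c),np.array(c["dist"]))[0][:,0]
def mask(c,col,box):
    h=cv2.cvtColor(c["image"],cv2.COLOR_RGB2HSV).astype(int);H,S,V=h[...,0],h[...,1],h[...,2]
    m={"red":((H<8)|(H>172))&(S>150)&(V>90),"yel":(H>20)&(H<33)&(S>150)&(V>80),"blue":(H>105)&(H<125)&(S>150)&(V>80),"steel":(S<60)&(V>110)}[col]
    o=np.zeros(m.shape,np.uint8);x0,y0,x1,y1=box;o[y0:y1,x0:x1]=m[y0:y1,x0:x1];return o
def ends(m):
    p=np.argwhere(m)[:,::-1].astype(float);c=p.mean(0);v=np.linalg.svd(p-c,full_matrices=False)[2][0];s=(p-c)@v
    return c+v*(s.min()-.5),c+v*(s.max()+.5),c,len(p)
E
python3 - <<'E'
from h import *;import pickle
d=pickle.load(open("c0.pkl","rb"));S,T=d["side"],d["top"]
np.set_printoptions(precision=4,suppress=True)
for n,c,bh,bs in(("T",T,(425,230,480,260),(380,228,436,250)),("S",S,(310,275,350,325),(308,250,330,285))):
    print(n,"red",*ends(mask(c,"red",bh)),"steel",*ends(mask(c,"steel",bs)))
for c,b in((T,(285,150,350,222)),(S,(295,170,362,202))):
    m=mask(c,"yel",b);k=max(cv2.findContours(m,0,2)[0],key=cv2.contourArea);print(cv2.contourArea(k),cv2.approxPolyDP(k,4,True)[:,0].tolist(),cv2.minAreaRect(k))
a=cv2.resize(T["image"][140:230,275:365,::-1],None,fx=6,fy=6,interpolation=2)[:, :]
b=cv2.resize(S["image"][165:240,290:365,::-1],None,fx=7,fy=7,interpolation=2)
cv2.imwrite("pics/a.png",a);cv2.imwrite("pics/b.png",b)
E
```

```text
T red [431.8948 241.6786] [473.6943 248.9219] [453.2867 245.3855] 415 steel [388.3061 234.0975] [432.5702 241.6298] [410.206  237.8241] 199
S red [324.484  281.6641] [339.9838 321.5427] [332.4487 302.156 ] 468 steel [313.5648 253.6346] [324.8752 282.1912] [319.4545 268.5051] 99
1457.5 [[324, 159], [296, 169], [311, 214], [339, 205]] ((317.4590759277344, 186.66905212402344), (49.275028228759766, 31.37853240966797), 72.6459732055664)
362.0 [[351, 183], [334, 176], [303, 185], [320, 193]] ((327.1038513183594, 184.38075256347656), (12.892751693725586, 46.834896087646484), 74.74488067626953)
```

View pics/a.png

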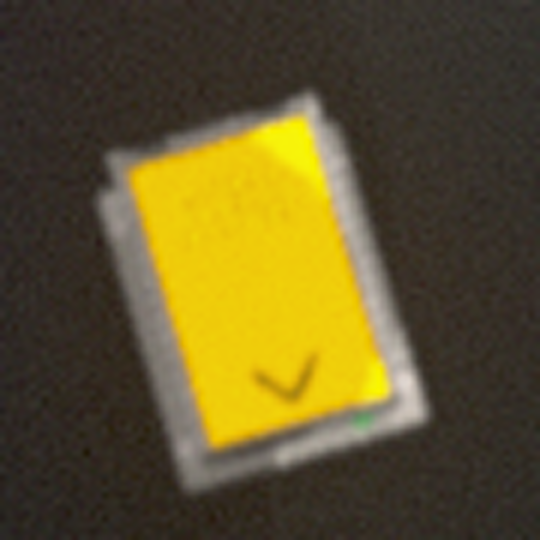

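View pics/b.png

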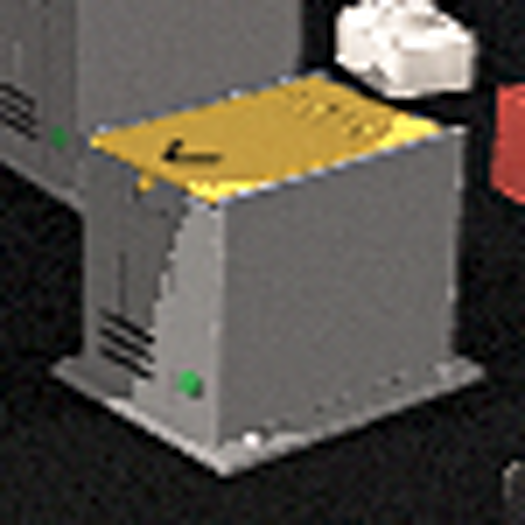

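```bash
python3 - <<'E'
from h import *;import pickle
d=pickle.load(open("c0.pkl","rb"));S,T=d["side"],d["top"]
np.set_printoptions(precision=4,suppress=True)
t=np.array([[310,215],[339.7,205.5],[326.2,159.2],[296.7,168.7]])-.4
s=np.array([[303.1,185.3],[320.7,193.6],[352.9,183.6],[335.7,175.4]])-.4
P=[]
for a,b in zip(t,s):
    X=tri(T,a,S,b);P.append(X[0]);print("cover",X, atz(T,a,.096))
Z=np.array([atz(T,a,.096) for a in t]);P=np.array(P)
for Q in(P,Z):
    f=(Q[0]+Q[1])/2;b=(Q[2]+Q[3])/2;print("front mid",f,"back",b,"len",np.linalg.norm(b-f),"w",np.linalg.norm(Q[0]-Q[1]),"yaw",np.arctan2(*(b-f)[1::-1]))
for n,a,b,z in(("tip",(388.3,234.1),(313.6,253.6),.011),("joint",(432.2,241.65),(324.7,281.9),.011),("end",(473.7,248.9),(340,321.5),.011)):
    print(n,tri(T,a,S,b),atz(T,a,z),atz(S,b,z))
E
```

```text
cover (array([0.552 , 0.0338, 0.0931]), np.float64(0.0012557466316452349)) [0.5512 0.0339 0.096 ]
cover (array([ 0.5706, -0.029 ,  0.0932]), np.float64(0.0012609709558489767)) [ 0.5697 -0.0287  0.096 ]
cover (array([ 0.6689, -0.0025,  0.0947]), np.float64(0.0007386280838406097)) [ 0.669  -0.0027  0.096 ]
cover (array([0.6509, 0.0598, 0.0968]), np.float64(0.002062582856209492)) [0.6501 0.0603 0.096 ]
front mid [0.5613 0.0024 0.0931] back [0.6599 0.0286 0.0957] len 0.10209702032729112 w 0.06546071189115583 yaw 0.2601687924431891
front mid [0.5604 0.0026 0.096 ] back [0.6595 0.0288 0.096 ] len 0.1024868484909919 w 0.06521673305851158 yaw 0.2585217288541091
tip (array([ 0.5084, -0.1418,  0.0122]), np.float64(7.973636632061838e-06)) [ 0.5084 -0.142   0.011 ] [ 0.5092 -0.1401  0.011 ]
joint (array([ 0.4886, -0.2414,  0.0141]), np.float64(0.0003072493030195542)) [ 0.4887 -0.2423  0.011 ] [ 0.4903 -0.2374  0.011 ]
end (array([ 0.4703, -0.3389,  0.0082]), np.float64(0.0016210881950449293)) [ 0.4696 -0.3375  0.011 ] [ 0.4696 -0.3419  0.011 ]
```
Great. Sizes agree. Screwdriver: tip (0.5084,-0.142), end (0.470,-0.339): length = sqrt(.0386²+.197²)=0.2007. ✓. "joint" at 0.1015 from tip — the steel bit up to y≈8 → 0.108 from tip; ok approx (red collar).

Measurements agree with the given sizes: cover about 102 x 65 mm at z about 0.095 m, and screwdriver 200.7 mm long at z about 0.011 m. Next I move above the handle, at y = 35 mm, around (0.4825, -0.2745).

Request:
nudge_tcp([
  {"jaw":0.06, "dx":-0.0292, "dy":-0.0358},
  {"jaw":0.06, "dx":-0.0292, "dy":-0.0358},
  {"jaw":0.06, "dx":-0.0292, "dy":-0.0358},
  {"jaw":0.06, "dx":-0.0292, "dy":-0.0358},
  {"jaw":0.06, "dx":-0.0292, "dy":-0.0358},
  {"jaw":0.06, "dx":-0.0292, "dy":-0.0358},
  {"jaw":0.06, "dx":-0.0292, "dy":-0.0358},
  {"jaw":0.06, "dx":-0.0292, "dy":-0.0358},
  {"jaw":0.06, "dx":-0.025, "dy":-0.0389},
  {"jaw":0.06, "dx":-0.025, "dy":-0.0389},
  {"jaw":0.06, "dx":-0.025, "dy":-0.0389},
  {"jaw":0.06, "dx":-0.025, "dy":-0.0389},
  {"jaw":0.06, "dx":-0.025, "dy":-0.0389},
  {"jaw":0.06, "dx":-0.025, "dy":-0.0389},
  {"jaw":0.06, "dx":-0.025, "dy":-0.0389},
  {"jaw":0.06, "dx":-0.025, "dy":-0.0389},
  {"jaw":0.06, "dx":-0.025, "dy":-0.0389},
  {"jaw":0.06, "dx":-0.025, "dy":-0.0389},
  {"jaw":0.06, "dx":-0.025, "dy":-0.0389},
  {"jaw":0.06, "dx":-0.025, "dy":-0.0389},
], grip_force=20)

```text
t: 2.1
tool_pos: [0.4831, -0.2755, 0.24]
orientation: [-0.37, -3.119, -0.001]
force: [1.0, 0.1, 1.2]
opening: 0.06
gripper_force: 0.0
```

Request:
nudge_tcp([
  {"jaw":0.06, "rz":0.15},
  {"jaw":0.06, "rz":0.15},
  {"jaw":0.06, "rz":0.15},
  {"jaw":0.06, "rz":0.15},
  {"jaw":0.06, "rz":0.15},
  {"jaw":0.06, "rz":0.15},
  {"jaw":0.06, "rz":0.15},
  {"jaw":0.06, "rz":0.15},
  {"jaw":0.06, "rz":0.15},
  {"jaw":0.06, "rz":0.15},
  {"jaw":0.06},
  {"jaw":0.06},
])

```text
t: 3.3
tool_pos: [0.4829, -0.2735, 0.2403]
orientation: [-2.392, -2.036, 0.0]
force: [0.1, -0.2, 0.4]
opening: 0.0596
gripper_force: 0.0
```

```bash
cat >> h.py <<'E'
def delta(target,yaw):
    "move in tool axes to a world point, and turn to bring tool x to a world yaw"
    from plant import robot
    s=robot.read_state();R=cv2.Rodrigues(np.array(s["orientation"]))[0];y=np.arctan2(R[1,0],R[0,0])
    print("pos",s["tool_pos"].round(4),"yaw",round(y,4),"d",(R.T@(np.array(target)-s["tool_pos"])).round(4),"turn",round(y-yaw,4),"F",s["force"].round(1),"q",s["q"].round(2))
E
python3 -c "
from h import *
delta([.4825,-.2745,.024],1.377)"
```

```text
pos [ 0.4829 -0.2735  0.2403] yaw 1.4104 d [-1.100e-03 -1.000e-04  2.163e-01] turn 0.0334 F [ 0.1 -0.2  0.4] q [-0.61  0.01  1.62  0.    1.52 -0.45]
```

Request:
nudge_tcp([
  {"jaw":0.06, "dx":-0.001, "dz":0.04, "rz":0.033},
  {"jaw":0.06, "dz":0.04},
  {"jaw":0.06, "dz":0.04},
  {"jaw":0.06, "dz":0.04},
  {"jaw":0.06, "dz":0.03},
  {"jaw":0.06, "dz":0.02},
  {"jaw":0.06, "dz":0.006},
  {"jaw":0.06},
  {"jaw":0.01},
  {"jaw":0.01},
  {"jaw":0.01},
  {"jaw":0.01},
  {"jaw":0.01},
  {"jaw":0.01},
], grip_force=25)

```text
t: 4.7
tool_pos: [0.483, -0.2747, 0.0248]
orientation: [2.43, 1.991, 0.0]
force: [0.8, -0.2, 0.3]
opening: 0.0205
gripper_force: 25.0
```

```bash
python3 -c "
from h import *
delta([.4825,-.2745,.024],1.377)"
```

```text
pos [ 0.483  -0.2747  0.0248] yaw 1.373 d [ 0.0001 -0.0005  0.0008] turn -0.004 F [ 0.8 -0.2  0.3] q [-0.61  0.23  1.8   0.    1.12 -0.41]
```

Request:
nudge_tcp([
  {"jaw":0.01, "dz":-0.02},
  {"jaw":0.01, "dz":-0.03},
  {"jaw":0.01, "dz":-0.03},
  {"jaw":0.01, "dz":-0.03},
  {"jaw":0.01, "dz":-0.03, "rz":0.1},
  {"jaw":0.01, "rz":0.1},
  {"jaw":0.01, "rz":0.1},
  {"jaw":0.01, "rz":0.1},
  {"jaw":0.01, "rz":0.1},
  {"jaw":0.01, "rz":0.1},
  {"jaw":0.01, "rz":0.1},
  {"jaw":0.01, "rz":0.1},
  {"jaw":0.01, "rz":0.1},
  {"jaw":0.01, "rz":0.1},
  {"jaw":0.01, "rz":0.114},
  {"jaw":0.01},
  {"jaw":0.01},
])

```text
t: 6.4
tool_pos: [0.4827, -0.2745, 0.1645]
orientation: [-3.114, -0.411, 0.0]
force: [0.1, -0.4, -1.5]
opening: 0.0205
gripper_force: 25.0
```

```bash
python3 - <<'E'
from h import *;from plant import robot;import pickle
delta([.405,-.037,.12],.259)
d={n:robot.read_camera(n) for n in("side","top")};pickle.dump(d,open("c1.pkl","wb"))
for n in d:cv2.imwrite(f"pics/{n}1.png",d[n]["image"][:,:,::-1])
E
```

```text
pos [ 0.4827 -0.2745  0.1645] yaw 0.2621 d [-0.0135 -0.2496  0.0445] turn 0.0031 F [ 0.1 -0.4 -1.5] q [-0.61  0.06  1.7  -0.    1.38  0.7 ]
```

Request:
nudge_tcp([
  {"jaw":0.01, "dx":-0.0135, "dy":-0.02, "rz":0.003},
  {"jaw":0.01, "dy":-0.03},
  {"jaw":0.01, "dy":-0.04},
  {"jaw":0.01, "dy":-0.04},
  {"jaw":0.01, "dy":-0.04},
  {"jaw":0.01, "dy":-0.04},
  {"jaw":0.01, "dy":-0.03},
  {"jaw":0.01, "dy":-0.01, "dz":0.02},
  {"jaw":0.01, "dz":0.02},
  {"jaw":0.01, "dz":0.0045},
  {"jaw":0.01},
  {"jaw":0.01},
])

```text
t: 7.7
tool_pos: [0.407, -0.0366, 0.121]
orientation: [3.116, 0.401, 0.001]
force: [-0.6, -0.7, -0.5]
opening: 0.0207
gripper_force: 25.0
```

```bash
python3 - <<'E'
from h import *;from plant import robot;import pickle
delta([.405,-.037,.12],.259)
d={n:robot.read_camera(n) for n in("side","top")};pickle.dump(d,open("c1.pkl","wb"))
s=robot.read_state()["tool_pos"]
ax=s-[0,0,.0138];n=np.array([np.cos(.259),np.sin(.259),0])
for k in d:
    c=d[k];print(k,proj(c,[ax+.135*n,ax+.03*n,ax]).round(1).tolist())
    p=proj(c,[ax+.1*n])[0].astype(int);im=c["image"][p[1]-38:p[1]+38,p[0]-50:p[0]+50,::-1];print(p-[50,38])
    cv2.imwrite(f"pics/{k}2.png",cv2.resize(im,None,fx=7,fy=7,interpolation=2))
E
```

```text
pos [ 0.407  -0.0366  0.121 ] yaw 0.2558 d [-0.0021 -0.0001  0.001 ] turn -0.0032 F [-0.6 -0.7 -0.5] q [-0.22 -0.32  2.14 -0.    1.33  1.1 ]
side [[302.3, 185.2], [262.5, 195.8], [249.9, 199.1]]
[239 150]
top [[327.0, 220.3], [341.3, 269.9], [345.5, 284.2]]
[281 198]
```

View pics/side2.png

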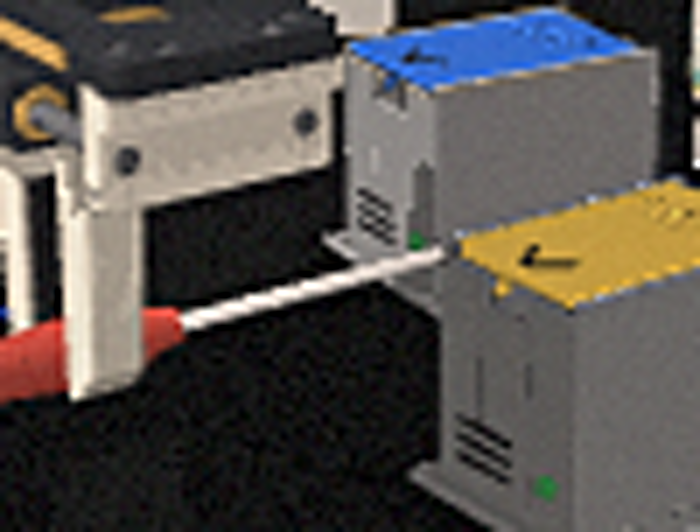

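View pics/top2.png

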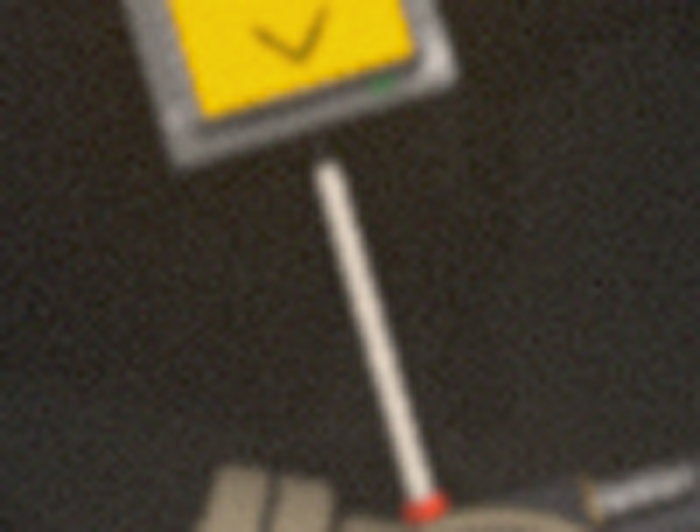

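Side crop: shaft from (183,325) to its bright end at about (443,250), with a dark blade tip near (455,243). Top crop: the bright end is at about (328,160), in front of the notch, and the driver is aligned with the chevron.

```bash
python3 - <<'E'
from h import *;import pickle
np.set_printoptions(precision=4,suppress=True)
d=pickle.load(open("c1.pkl","rb"));S,T=d["side"],d["top"]
g=lambda p,o:(p[0]/7+o[0]-.43,p[1]/7+o[1]-.43)
so,to=(239,150),(281,198)
A=tri(T,g((328,163),to),S,g((445,249),so));B=tri(T,g((421,500),to),S,g((183,325),so))
print("brightend",A,"shaftstart",B);v=A[0]-B[0];print(np.linalg.norm(v),"yaw",np.arctan2(v[1],v[0]),"pitch up",np.arctan2(v[2],np.hypot(*v[:2])))
print("notch yellow spot side",atz(S,g((503,288),so),.091))
E
```

```text
brightend (array([ 0.5367, -0.0031,  0.1082]), np.float64(0.00030649616249333364)) shaftstart (array([ 0.4397, -0.0283,  0.1061]), np.float64(0.003356097439493685))
0.10033104897725703 yaw 0.25402906090023486 pitch up 0.020325643415015342
notch yellow spot side [ 0.5579 -0.0023  0.091 ]
```

Request:
nudge_tcp([
  {"jaw":0.01, "dz":0.0115, "rz":-0.003},
  {"jaw":0.01, "dz":0.012},
  {"jaw":0.01},
  {"jaw":0.01},
  {"jaw":0.01, "dx":0.008},
  {"jaw":0.01, "dx":0.008},
  {"jaw":0.01, "dx":0.008},
  {"jaw":0.01, "dx":0.008},
  {"jaw":0.01, "dx":0.008},
  {"jaw":0.01, "dx":0.008},
  {"jaw":0.01, "dx":0.005},
  {"jaw":0.01, "dx":0.005},
  {"jaw":0.01},
  {"jaw":0.01},
])

```text
t: 9.2
tool_pos: [0.4624, -0.0213, 0.0965]
orientation: [-3.115, -0.406, 0.001]
force: [-0.5, -0.3, -1.0]
opening: 0.0205
gripper_force: 25.0
```

```bash
python3 - <<'E'
from h import *;from plant import robot;import pickle
delta([.405,-.037,.12],.259)
d={n:robot.read_camera(n) for n in("side","top")};pickle.dump(d,open("c2.pkl","wb"))
a=cv2.resize(d["side"]["image"][150:230,240:355,::-1],None,fx=6,fy=6,interpolation=2)
cv2.imwrite("pics/s3.png",a)
E
```

```text
pos [ 0.4624 -0.0213  0.0965] yaw 0.2589 d [-0.0595  0.0004 -0.0235] turn -0.0001 F [-0.5 -0.3 -1. ] q [-0.16 -0.12  2.01 -0.    1.25  1.15]
```

View pics/s3.png

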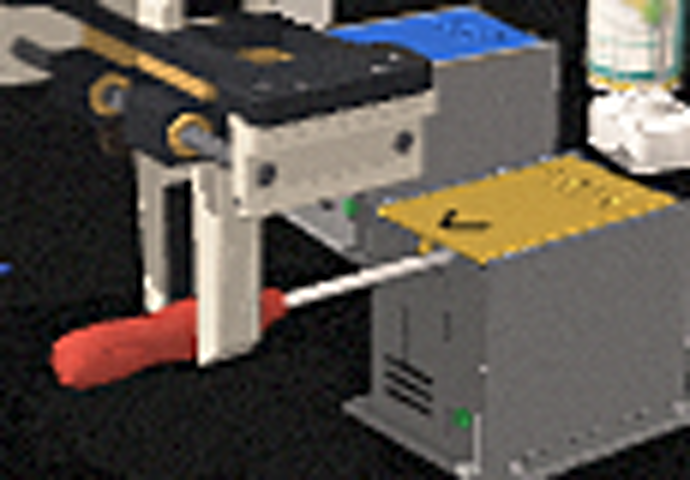

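The blade is in the notch (shaft enters at crop (440,258)) with no contact force. Now I lever by lowering the handle, with a small forward shift to keep the depth.

Request:
nudge_tcp([
  {"jaw":0.01, "dz":0.003},
  {"jaw":0.01, "dz":0.003},
  {"jaw":0.01, "dz":0.003},
  {"jaw":0.01, "dx":0.0005, "dz":0.003},
  {"jaw":0.01, "dx":0.0005, "dz":0.003},
  {"jaw":0.01},
  {"jaw":0.01},
])

```text
t: 10.0
tool_pos: [0.4633, -0.0211, 0.0815]
orientation: [-3.115, -0.405, 0.001]
force: [-0.5, -0.2, 1.6]
opening: 0.0208
gripper_force: 25.0
```

Request:
nudge_tcp([
  {"jaw":0.01, "dx":0.0005, "dz":0.003},
  {"jaw":0.01, "dx":0.0005, "dz":0.003},
  {"jaw":0.01, "dx":0.0005, "dz":0.003},
  {"jaw":0.01},
])

```text
t: 10.4
tool_pos: [0.4649, -0.0206, 0.0722]
orientation: [-3.115, -0.405, 0.0]
force: [-0.2, -0.3, 0.7]
opening: 0.0208
gripper_force: 25.0
```

```bash
python3 - <<'E'
from h import *;from plant import robot;import pickle
delta([.4624,-.0213,.0965],.259)
d={n:robot.read_camera(n) for n in("side","top")};pickle.dump(d,open("c3.pkl","wb"))
a=cv2.resize(d["side"]["image"][150:230,240:355,::-1],None,fx=6,fy=6,interpolation=2)
cv2.imwrite("pics/s4.png",a)
E
```

```text
pos [ 0.4649 -0.0206  0.0722] yaw 0.2588 d [-0.0026 -0.     -0.0243] turn -0.0002 F [-0.2 -0.3  0.7] q [-0.15 -0.08  2.03  0.    1.2   1.16]
```

View pics/s4.png

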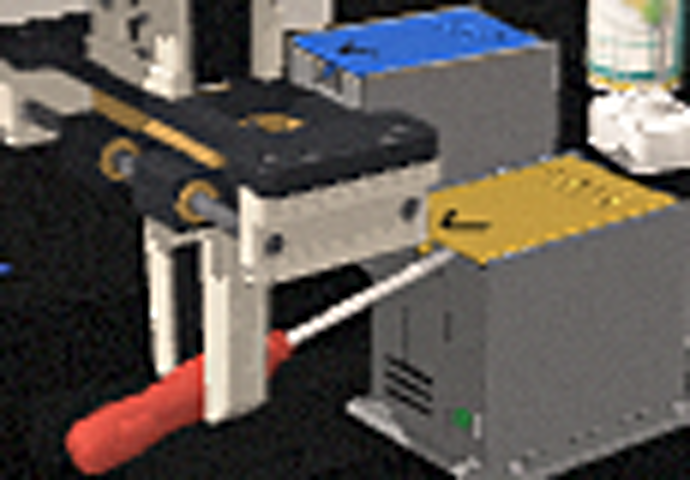

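The driver is pivoting in the pads as wanted (handle down to crop (90,450)), and the cover is still shut. I continue lowering.

Request:
nudge_tcp([
  {"jaw":0.01, "dx":0.001, "dz":0.002},
  {"jaw":0.01, "dx":0.0005, "dz":0.002},
  {"jaw":0.01, "dx":0.0005, "dz":0.002},
  {"jaw":0.01},
])

```text
t: 10.9
tool_pos: [0.4669, -0.0202, 0.0665]
orientation: [3.115, 0.405, -0.0]
force: [-2.7, -0.9, 3.0]
opening: 0.0206
gripper_force: 25.0
```

Request:
nudge_tcp([
  {"jaw":0.01, "dx":0.0005, "dz":0.002},
  {"jaw":0.01, "dx":0.0005, "dz":0.002},
  {"jaw":0.01},
])

```text
t: 11.2
tool_pos: [0.468, -0.0199, 0.0623]
orientation: [-3.115, -0.405, -0.0]
force: [-1.0, 0.1, 1.0]
opening: 0.0208
gripper_force: 25.0
```

Request:
nudge_tcp([
  {"jaw":0.01, "dx":0.0005, "dz":0.002},
  {"jaw":0.01, "dx":0.0005, "dz":0.002},
  {"jaw":0.01},
  {"jaw":0.01},
])

```text
t: 11.6
tool_pos: [0.4689, -0.0197, 0.0586]
orientation: [-3.115, -0.405, -0.0]
force: [0.2, 0.4, 0.9]
opening: 0.0207
gripper_force: 25.0
```

```bash
python3 - <<'E'
from h import *;from plant import robot
delta([.4624,-.0213,.0965],.259)
c=robot.read_camera("side");T=robot.read_camera("top")
a=cv2.resize(c["image"][120:230,240:355,::-1],None,fx=5,fy=5,interpolation=2)
print("yellow px",mask(T,"yel",(270,120,350,230)).sum(),mask(c,"yel",(290,120,362,205)).sum())
cv2.imwrite("pics/s5.png",a)
E
```

```text
pos [ 0.4689 -0.0197  0.0586] yaw 0.2588 d [-0.0067 -0.0001 -0.0379] turn -0.0002 F [0.2 0.4 0.9] q [-0.15 -0.05  2.02  0.    1.17  1.16]
yellow px 1112 237
```

View pics/s5.png

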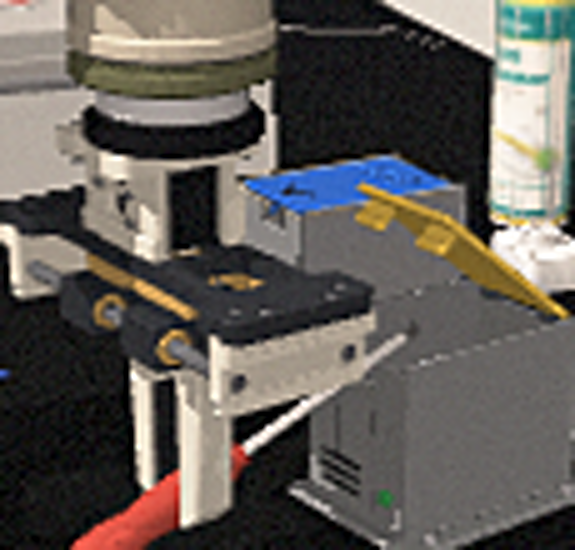

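The cover has let go and is swinging up (crop (360,190)). The blade is still over the wall at (410,330). I withdraw back and slightly up.

Request:
nudge_tcp([
  {"jaw":0.01, "dx":-0.003, "dz":-0.003},
  {"jaw":0.01, "dx":-0.007, "dz":-0.003},
  {"jaw":0.01, "dx":-0.01, "dz":-0.003},
  {"jaw":0.01, "dx":-0.01, "dz":-0.003},
  {"jaw":0.01, "dx":-0.01, "dz":-0.003},
  {"jaw":0.01, "dx":-0.01, "dz":-0.003},
  {"jaw":0.01, "dx":-0.01, "dz":-0.003},
  {"jaw":0.01, "dx":-0.005, "dz":-0.003},
  {"jaw":0.01, "dz":-0.01},
  {"jaw":0.01, "dz":-0.01},
  {"jaw":0.01},
])

```text
t: 12.8
tool_pos: [0.4078, -0.0366, 0.105]
orientation: [3.114, 0.405, 0.006]
force: [0.2, 0.4, -1.2]
opening: 0.0206
gripper_force: 25.0
```

```bash
python3 - <<'E'
from h import *;from plant import robot
delta([.45,-.2,.09],.259)
E
```

```text
pos [ 0.4078 -0.0366  0.105 ] yaw 0.2589 d [-0.001   0.1687  0.0152] turn -0.0001 F [ 0.2  0.4 -1.2] q [-0.21 -0.31  2.15  0.    1.29  1.1 ]
```

Request:
nudge_tcp([
  {"jaw":0.01, "dy":0.015},
  {"jaw":0.01, "dy":0.03},
  {"jaw":0.01, "dy":0.04},
  {"jaw":0.01, "dy":0.04},
  {"jaw":0.01, "dy":0.03},
  {"jaw":0.01, "dy":0.014},
  {"jaw":0.01, "dz":0.015},
  {"jaw":0.01, "dz":0.01},
  {"jaw":0.01},
  {"jaw":0.01},
])

```text
t: 13.8
tool_pos: [0.449, -0.1988, 0.0773]
orientation: [-3.114, -0.407, 0.001]
force: [0.3, 0.3, 0.1]
opening: 0.0207
gripper_force: 25.0
```

```bash
python3 - <<'E'
from h import *;from plant import robot
delta([.45,-.2,.024],.259)
a=robot.read_camera("side")["image"];b=robot.read_camera("top")["image"]
im=np.hstack([cv2.resize(a[120:300,220:380],None,fx=2.5,fy=2.5),cv2.resize(b[130:310,280:440],None,fx=2.5,fy=2.5)])
cv2.imwrite("pics/s6.png",im[:,:,::-1])
E
```

```text
pos [ 0.449  -0.1988  0.0773] yaw 0.2597 d [0.0008 0.0014 0.0533] turn 0.0007 F [0.3 0.3 0.1] q [-0.52 -0.02  1.95  0.    1.21  0.79]
```

View pics/s6.png

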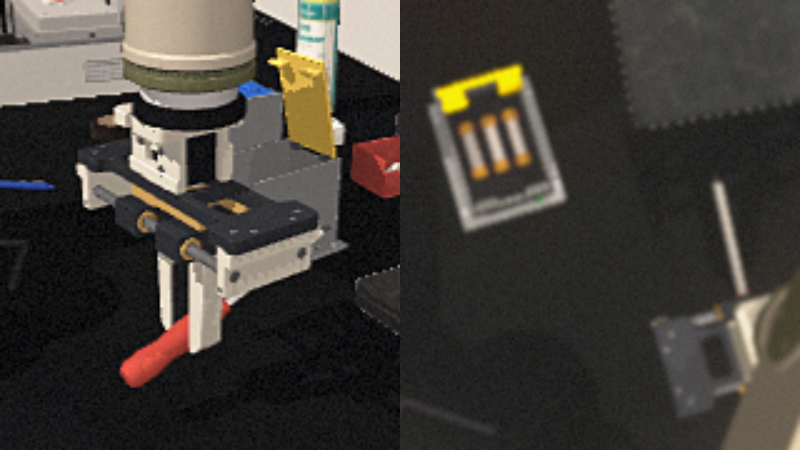

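The yellow cover stands open and the blue one is shut. The driver is still tilted, with its handle end low at crop (130,375), so lowering it to the bench will level it.

Request:
nudge_tcp([
  {"jaw":0.01, "dz":0.008},
  {"jaw":0.01, "dz":0.008},
  {"jaw":0.01, "dz":0.005},
  {"jaw":0.01, "dz":0.003},
  {"jaw":0.01, "dz":0.003},
  {"jaw":0.01, "dz":0.003},
  {"jaw":0.01, "dz":0.003},
  {"jaw":0.01, "dz":0.003},
  {"jaw":0.01, "dz":0.003},
  {"jaw":0.01},
])

```text
t: 14.9
tool_pos: [0.4499, -0.1998, 0.0389]
orientation: [3.115, 0.405, 0.002]
force: [1.1, 0.5, 3.3]
opening: 0.0209
gripper_force: 25.0
```

Request:
nudge_tcp([
  {"jaw":0.01, "dz":0.003},
  {"jaw":0.01, "dz":0.003},
  {"jaw":0.01, "dz":0.002},
  {"jaw":0.01, "dz":0.002},
  {"jaw":0.01, "dz":0.0015},
  {"jaw":0.01, "dz":0.0015},
  {"jaw":0.01},
  {"jaw":0.01},
])

```text
t: 15.7
tool_pos: [0.4491, -0.1997, 0.0255]
orientation: [-3.115, -0.405, 0.001]
force: [1.8, 0.2, 4.4]
opening: 0.0208
gripper_force: 25.0
```

```bash
python3 - <<'E'
from h import *;from plant import robot
delta([.45,-.2,.0248],.259)
E
```

```text
pos [ 0.4491 -0.1997  0.0255] yaw 0.2588 d [0.0008 0.0005 0.0007] turn -0.0002 F [1.8 0.2 4.4] q [-0.52  0.06  1.98 -0.    1.1   0.79]
```

Request:
nudge_tcp([
  {"jaw":0.01, "dz":0.0007},
  {"jaw":0.01},
  {"jaw":0.01},
], grip_force=5)

```text
t: 16.0
tool_pos: [0.4484, -0.1994, 0.0243]
orientation: [-3.114, -0.405, 0.003]
force: [-0.6, 0.2, 0.2]
opening: 0.021
gripper_force: 5.0
```

Request:
nudge_tcp([
  {"jaw":0.024},
  {"jaw":0.028},
  {"jaw":0.035},
  {"jaw":0.05},
  {"jaw":0.05},
  {"jaw":0.05, "dz":-0.01},
  {"jaw":0.05, "dz":-0.02},
  {"jaw":0.05, "dz":-0.04},
  {"jaw":0.05, "dz":-0.04},
  {"jaw":0.05, "dz":-0.04},
  {"jaw":0.05, "dx":-0.02, "dz":-0.02},
  {"jaw":0.05, "dx":-0.03},
  {"jaw":0.05},
  {"jaw":0.05},
  {"jaw":0.05},
])

```text
t: 17.5
tool_pos: [0.4013, -0.2123, 0.1951]
orientation: [-3.115, -0.405, -0.001]
force: [0.5, 0.1, 0.1]
opening: 0.0501
gripper_force: 0.0
```

```bash
python3 - <<'E'
from h import *;from plant import robot
S=robot.read_camera("side");T=robot.read_camera("top");np.set_printoptions(precision=4,suppress=True)
a,b=S["image"],T["image"]
im=np.hstack([cv2.resize(a[120:320,210:370],None,fx=2.5,fy=2.5),cv2.resize(b[120:320,280:440],None,fx=2.5,fy=2.5)])
cv2.imwrite("pics/s7.png",im[:,:,::-1])
E
```

```text
(no output)
```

View pics/s7.png

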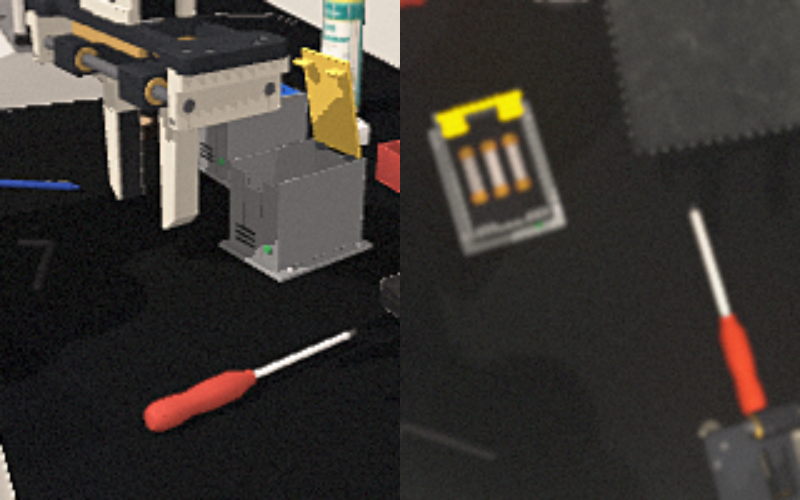

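The yellow cover is open, the blue one is shut, and the released driver is on the bench with its tip at side (351,252) and top (397,203). I check that it lies flat and hand in.

```bash
python3 - <<'E'
from h import *;from plant import robot;import pickle
d=pickle.load(open("c0.pkl","rb"));z=tri(d["top"],(397,203),d["side"],(350.6,252.2));print(z)
if z[0][2]<.02: print(robot.close_job())
E
```

```text
(array([ 0.58056977, -0.1652335 ,  0.01208843]), np.float64(0.002369648892991208))
the job is handed in; nothing more can be done
None
```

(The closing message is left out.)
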